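# Seat the drive spindle in the gearbox sleeve

## Robot

A 6-joint arm with a two-finger parallel gripper is mounted at the origin on the work surface. World frame = base frame: x ahead of the robot, y to its left, z up, the work surface at z = 0. Lengths are in m, angles in rad, forces in N, time in s.
With the tool pointing down it reaches from about 0.35 to 0.85 m from the base axis. Payload 8.1 kg.
Tool frame: the origin (TCP) lies at the centre of the arm's flange, where the gripper is bolted on; the fingertips stand 186 mm ahead of it and the grasp point (between the pads) lies 167 mm ahead of it; z points along the fingers, y is the direction in which the jaws open and shut (so a half turn about z gives the same grasp; the last joint's range is limited). The gripper opens to 93 mm and grips with 3 to 60 N. Pads are 15 mm wide; open, the fingers measure 128 mm over their backs; the gripper's body (75 mm by 188 mm) begins 65 mm behind the grasp point.
Start: joints at [-1.338, 0.13, 1.488, -0, 1.523, -0.085], TCP at [0.188, -0.57, 0.405] pointing down, gripper open.
Joint ranges: [-2.96, 2.96], [-0.89, 2.26], [0.02, 2.5], [-1.34, 4.48], [0, 2.73], [-2.66, 2.66]. Speed limits (rad/s): [2.39, 2.39, 2.79, 3.14, 3.14, 3.14].

## Interface

Orientations are given as a rotation vector (axis times angle).
In Python, from plant import robot, viewer, order gives the robot as it stands.
- The arm moves only by the tool apply_moves, never from a script. Its argument "deltas" is a list of rows, each a list of 3 entries, a list of its own where there are three numbers: the finger opening in mm, from 0 to 93, then the shift along the tool's x, y, z in mm, then the turn about the tool's z in rad. In form: [[grip, [dx, dy, dz], yaw], ...]. A call has 1 to 5 rows; each row shifts and turns the commanded pose from where the row before left it, along the tool's axes as they then stand; what a row does not reach is not made up. A row lasts 1/8 s, in which the tool goes at most 62.5 mm and 10.7 degrees, less where a joint would pass 70% of its speed; a pose out of reach is approached as far as the arm can. A call is refused whole if a number of a shift passes 62.5 or a number of a turn 0.188, either way. A call with a gripper value outside its range is refused whole. The fingers move at their own pace and stop on an object; "grip_force" is the grip in N (left out, the last holds). Time passes only in rows, so rows that do not move let the fingers close. It gives the time, the measured TCP pose, the force and the opening at its end, in the units of the state.
- robot.read_state(): the state, without advancing time (a new reading comes with each control period).
- viewer.read_camera(name): name is "side" or "top"; returns the picture (480x640x3 uint8, blue, green, red); there is no depth.
- viewer.get_calibration(name): a dict with "fx", "fy", "cx", "cy" (pixels), "distortion" ([k1, k2, p1, p2, k3] as OpenCV has them; the pictures are not rectified), "R" (3x3) and "t" (3): a world point X has camera coordinates R X + t. Camera axes: x right, y down, z forward; pixel columns grow to the right and rows downward; lengths in m; the calibration is good to about 2 mm. A picture is of the moment at which its call begins. get_calibration takes no time and is no camera call.
- order.close_job(): hands the job in, once; it reports no verdict.
The state is a dict: "t": time; "q": joint angles; "dq": joint speeds; "joint_torque": joint torques, N m; "tool_pos": TCP position; "orientation": TCP orientation; "force": force on the tool from outside, world axes, zero at the start; "wrist_torque": the same for the moment, N m; "opening": finger opening in m.
Only numpy, scipy, OpenCV 4.12 (cv2) and the standard library are available. Lean on these libraries where they do the work, as an engineer would, in place of code of your own. Each camera call takes 0.05 s, during which the arm holds its last target. There are 200 camera calls.

## Task

Take the bright steel spindle with the brass flange out of the wooden stand and slide it, narrow foot down, into the steel sleeve of the orange gear housing until its flange sits flat on the sleeve's rim, then let go. Keep hold of it until it is seated rather than dropping it in, and leave the black spindle where it stands.

Things in the scene. Friction and masses are not known exactly. Their poses are not given: they have to be found in the camera images.
- spindle: Part to fit: bright steel spindle, 135 mm tall, 0.3 to 0.5 kg, upright in a hole of the stand. Origin: underside centre of its foot, z up its axis. Foot tapers from 14 mm diameter to the 24 mm stem in 10 mm; stem up to 80 mm; brass flange, 66 mm diameter, 80 to 88 mm; above it a plain round steel head, 26 mm diameter, 88 to 135 mm, to grip. Round: yaw is free.
- housing: Orange gear housing, fixed. Origin at bench height on its sleeve's axis, z up. Body 94 mm wide, 64 mm tall; feet reach 78 mm out; side port along +x to 97 mm, 72 mm wide and tall. Steel sleeve in its middle, open on top: rim at 90 mm, 62 mm outside, 52 inside; narrows at 82 to 62 mm height to a 31 mm bore, floor at 5 mm. Spindle seated: flange on rim, foot at 10 mm.
- stand: Wooden stand, fixed, 90 mm (its x) by 210 mm (its y), top 85 mm above the bench. Origin at bench height under its centre. Two 34 mm through holes at y = -55 and +55 mm; a spindle hangs in each with its flange resting on the top, foot 5 mm above the bench, and must be lifted at least 85 mm to come out.
- black_spindle: Wrong part, to be left alone: all-black spindle with the same stem and flange and a shorter square head (26 mm wide, up to 108 mm above its foot, so 113 mm above the bench), in the stand's other hole. Origin: underside centre of its foot, z up.
Things that resemble listed ones, but are neither listed nor needed, are in the scene too. Several things have the shape of the spindle; the one meant has the colours described above.

How it is judged:
By the outcome, as a careful person would: the job done as asked, in the order asked, and still so for the second after the job is handed in, with the robot touching nothing.
It also fails if it takes over 48 s, if anything falls off the work surface, if the arm or the gripper's body presses on something with over 40 N, if the wrist force passes 120 N, or if a joint passes its speed limit or range.

## Working session

There is one attempt and no reset: what is moved stays moved. The work goes in short steps, Python scripts to look and compute and a tool call to move; the robot and the scene stay as the last step left them, time stands still between calls to the robot, and variables do not carry over. Pictures are saved under pics/ and viewed, about 8 in all and at most 12, crops included, and the job is handed in when it is done.

Besides the shell and the picture viewer there is one more tool, called after "Emit:" by a JSON object that holds its "api" and its "payload". apply_moves: Moves the arm, as the interface text tells. Its arguments: {"type":"object","properties":{"deltas":{"type":"array"},"grip_force":{"type":"number"}},"required":["deltas"]}

```bash
mkdir -p pics; python3 - <<'E'
from plant import robot, viewer, order
import cv2
s=robot.read_state(); print(s['t'],s['tool_pos'],s['orientation'],s['opening'])
for n in("side","top"):
    cv2.imwrite(f"pics/{n}0.png",viewer.read_camera(n)); print(viewer.get_calibration(n))
E
```

```text
0.0 [ 0.18744269 -0.56972059  0.40369437] [-3.10019955e+00 -4.96758410e-01  2.49258006e-04] 0.09269672122206395
{'fx': 606.7535436494763, 'fy': 606.7535436494763, 'cx': 322.4282897911627, 'cy': 243.64788384805496, 'distortion': array([-0.14834785,  0.        ,  0.        ,  0.        ,  0.        ]), 'R': array([[-0.87735034, -0.47984873, -0.00125731],
       [-0.28334014,  0.5201672 , -0.80569501],
       [ 0.38726574, -0.70652054, -0.59232928]]), 't': array([0.4335371 , 0.17418904, 1.09003646])}
{'fx': 439.16495561238867, 'fy': 439.16495561238867, 'cx': 315.41459569517656, 'cy': 242.48021667117732, 'distortion': array([-0.02888096,  0.        ,  0.        ,  0.        ,  0.        ]), 'R': array([[ 0.02031396, -0.99978726, -0.00357348],
       [-0.99602007, -0.01992691, -0.08687311],
       [ 0.08678342,  0.00532399, -0.99621298]]), 't': array([-0.0197596 ,  0.47682959,  0.76437339])}
```

View pics/side0.png

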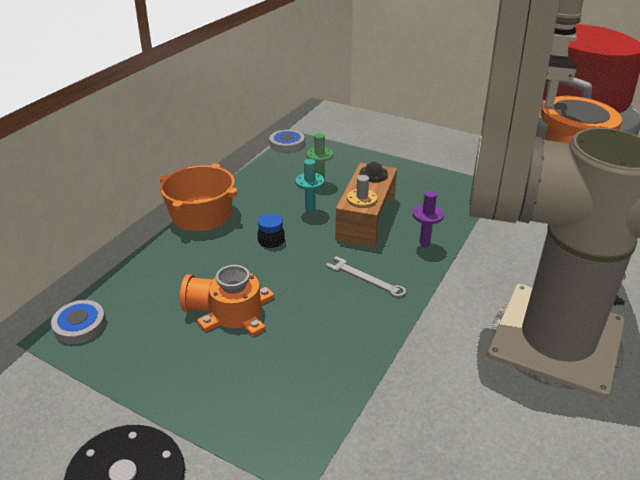

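View pics/top0.png

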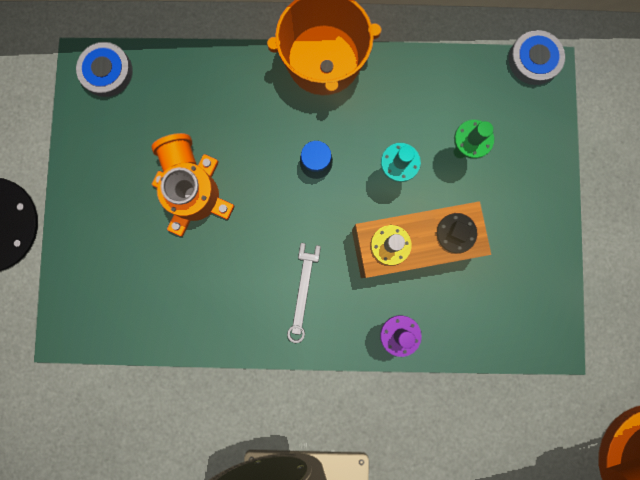

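Side view: steel and brass spindle in the stand, flange at (362,197), head top at (363,181). Housing sleeve at (233,278). The stand's black spindle is at (374,172).

In the top view, things that could be taken for the spindle:
- steel/brass in stand (391,245)
- black in stand (459,233)
- teal (401,162)
- green (475,138)
- purple (401,337)

By its colours, the one at (391,245) is meant. Next I'll measure it and the sleeve and check in a crop.

```bash
cat > h.py <<'E'
from plant import robot, viewer, order
import cv2, numpy as np
from scipy.optimize import least_squares
def proj(n,P):
    c=viewer.get_calibration(n); K=np.array([[c['fx'],0,c['cx']],[0,c['fy'],c['cy']],[0,0,1]])
    return cv2.projectPoints(np.array(P,float).reshape(-1,3),cv2.Rodrigues(c['R'])[0],c['t'],K,c['distortion'])[0].reshape(-1,2)
def back(n,uv,z):
    c=viewer.get_calibration(n); K=np.array([[c['fx'],0,c['cx']],[0,c['fy'],c['cy']],[0,0,1]])
    d=np.r_[cv2.undistortPoints(np.array([[uv]],float),K,c['distortion'])[0,0],1]
    o=-c['R'].T@c['t']; d=c['R'].T@d
    return o+d*(z-o[2])/d[2]
def circ(x,y,z,r):
    a=np.linspace(0,2*np.pi,48,endpoint=False)
    return np.c_[x+r*np.cos(a),y+r*np.sin(a),0*a+z]
def draw(n,im,box,circles,f,s=5):
    x,y,w,h=box; o=cv2.resize(im[y:y+h,x:x+w],None,fx=s,fy=s,interpolation=cv2.INTER_CUBIC)
    for c in circles:
        for p in (proj(n,circ(*c))-[x,y]+.5)*s: cv2.circle(o,tuple(int(v) for v in p),1,(0,0,255),-1)
    if f: cv2.imwrite(f,o)
    return o
E
python3 - <<'E'
from h import *
T=cv2.imread('pics/top0.png');S=cv2.imread('pics/side0.png')
def comp(im,n,lo,hi,seed,r):
    m=cv2.inRange(cv2.cvtColor(im,cv2.COLOR_BGR2HSV),lo,hi)
    z=np.zeros_like(m); cv2.circle(z,seed,r,255,-1); m&=z
    k,l,st,ce=cv2.connectedComponentsWithStats(m)
    i=1+np.argmax(st[1:,4]); return cv2.convexHull(np.argwhere(l==i)[:,::-1].astype(np.int32)),st[i]
for nm,im,n,lo,hi,seed,r,z in [('fl',T,'top',(21,120,90),(35,255,255),(391,245),28,.093),('fl',S,'side',(16,110,100),(32,255,255),(362,197),22,.093),
  ('rim',T,'top',(0,0,40),(180,70,255),(180,186),24,.09),('rim',S,'side',(0,0,40),(180,70,255),(233,278),24,.09)]:
    h,st=comp(im,n,lo,hi,seed,r); e=cv2.fitEllipse(h); print(nm,n,st,np.round(e[0],1),np.round(e[1],1),back(n,e[0],z).round(4))
p=back('top',(391,245),.093)[:2]; q=back('top',(180,186),.09)[:2]
a=[(*p,.093,.033),(*p,.14,.013)]; b=[(*q,.09,.031)]
cv2.imwrite('pics/c1.png',np.vstack([np.hstack([draw('top',T,(351,205,80,60),a,None),draw('top',T,(140,156,80,60),b,None)]),np.hstack([draw('side',S,(322,160,80,60),a,None),draw('side',S,(193,250,80,60),b,None)])]))
E
```

```text
fl top [371 225  41  40 827] [390.7 244.5] [39.8 40.6] [ 0.4699 -0.1327  0.093 ]
fl side [347 189  31  19 330] [361.7 197.5] [19.  30.6] [ 0.4673 -0.1274  0.093 ]
rim top [ 161  168   37   36 1049] [179.2 185.6] [36.1 36.6] [0.5611 0.2169 0.09  ]
rim side [ 209  254   48   39 1215] [232.7 273.4] [37.7 46.2] [0.5628 0.2153 0.09  ]
```

View pics/c1.png

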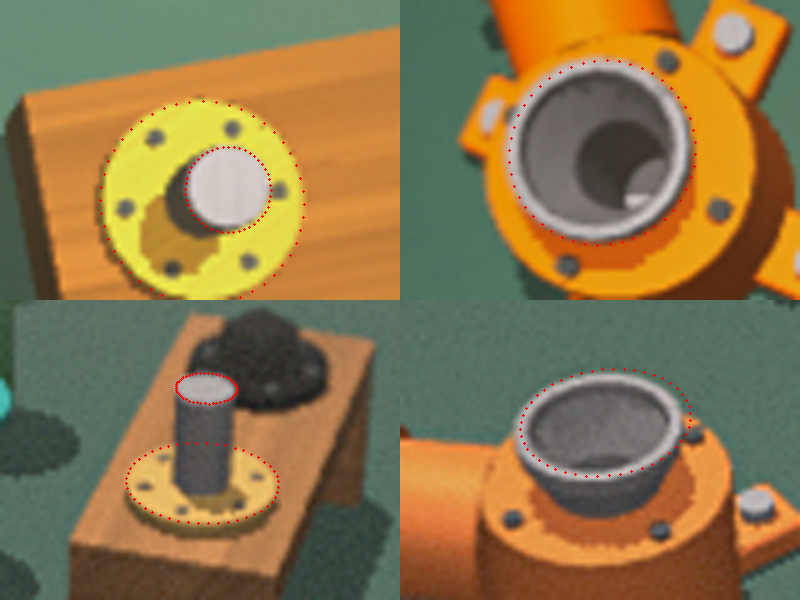

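Crop: bright steel head and brass flange confirmed as the part. The spindle overlay fits both cameras. The sleeve circle belongs about 0.8 px further left, so I use the ellipse fit.

```bash
cat >> h.py <<'E'
from scipy.spatial.transform import Rotation as Ro
def delta(x,y,z):
    s=robot.read_state(); R=Ro.from_rotvec(s['orientation']).as_matrix()
    d=R.T@(np.array([x,y,z])-s['tool_pos'])*1000
    print('t',round(s['t'],2),'pos',s['tool_pos'].round(4),'z',R[:,2].round(4),'yt',R[:,1].round(3),'delta mm',d.round(1),'F',np.round(s['force'],1),'op',round(s['opening'],4))
E
python3 -c "
from h import *
p=back('top',(390.8,244.8),.093);print(p);delta(p[0],p[1],.404)"
```

```text
[ 0.46950365 -0.13286568  0.093     ]
t 0.1 pos [ 0.1875 -0.5697  0.4038] z [-4.0e-04  1.6e-03 -1.0e+00] yt [ 0.312 -0.95  -0.002] delta mm [ 4.044e+02 -3.269e+02  4.000e-01] F [ 0.5 -0.7 -0.5] op 0.0926
```

Emit:
{"api": "apply_moves", "payload": {"deltas": [[60,[30,-25,0],0],[60,[41,-33,0],0],[60,[41,-33,0],0],[60,[41,-33,0],0],[60,[41,-33,0],0]]}}

```text
t: 0.72
tool_pos: [0.3233, -0.3586, 0.4044]
orientation: [-3.102, -0.497, 0.0]
force: [0.8, 0.4, 0.0]
opening: 0.0601
```

Emit:
{"api": "apply_moves", "payload": {"deltas": [[60,[41,-33,0],0],[60,[41,-33,0],0],[60,[41,-33,0],0],[60,[41,-33,0],0],[60,[30,-26,0],0]]}}

```text
t: 1.35
tool_pos: [0.4583, -0.1475, 0.4044]
orientation: [-3.101, -0.499, 0.0]
force: [-0.3, -1.0, 0.2]
opening: 0.0598
```

Emit:
{"api": "apply_moves", "payload": {"deltas": [[60,[16,-12,15],0],[60,[0,0,25],0],[60,[0,0,0],0],[60,[0,0,0],0]]}}

```text
t: 1.85
tool_pos: [0.4691, -0.1333, 0.3653]
orientation: [3.102, 0.496, 0.0]
force: [-0.9, 0.3, 0.9]
opening: 0.0597
```

```bash
python3 - <<'E'
from h import *
delta(.4695,-.1329,.285)
T=viewer.read_camera('top');S=viewer.read_camera('side')
a=[(.4695,-.1329,.093,.033),(.4695,-.1329,.14,.013)]
x=draw('top',T,(331,190,110,100),a,None,4);y=draw('side',S,(312,110,90,100),a,None,4)
cv2.imwrite('pics/c2.png',np.hstack([x,y]))
E
```

```text
t 1.85 pos [ 0.4691 -0.1333  0.3653] z [ 2.e-04 -1.e-04 -1.e+00] yt [ 0.312 -0.95   0.   ] delta mm [ 0.5 -0.3 80.3] F [-0.9  0.3  0.9] op 0.0597
```

View pics/c2.png

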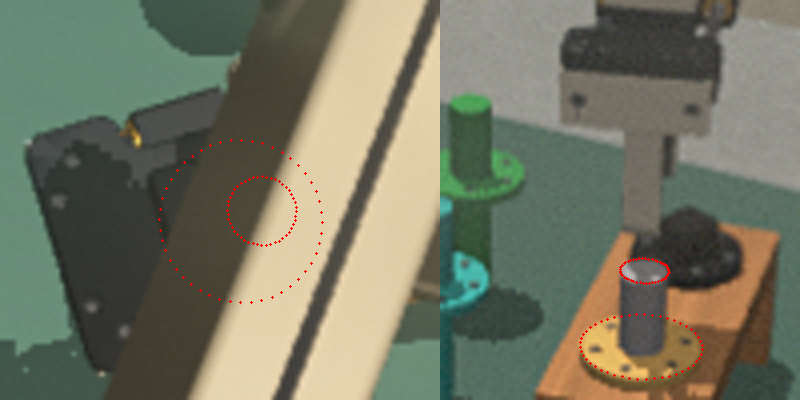

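The side view shows the fingers centred over the head (overlay at (645,270) in the crop). The top view is hidden by the arm. Descending 80 mm.

Emit:
{"api": "apply_moves", "payload": {"deltas": [[60,[0.5,0,25],0],[60,[0,0,25],0],[60,[0,0,20],0],[60,[0,0,9],0],[60,[0,0,0],0]]}}

```text
t: 2.58
tool_pos: [0.4696, -0.1331, 0.2859]
orientation: [-3.102, -0.497, 0.0]
force: [0.7, -0.7, -0.2]
opening: 0.06
```

Emit:
{"api": "apply_moves", "payload": {"deltas": [[15,[0,0,0],0],[15,[0,0,0],0],[15,[0,0,0],0],[15,[0,0,0],0],[15,[0,0,0],0]], "grip_force": 40}}

```text
t: 3.2
tool_pos: [0.4696, -0.1328, 0.286]
orientation: [-3.102, -0.497, -0.0]
force: [-1.1, 2.4, 3.5]
opening: 0.0256
```

Emit:
{"api": "apply_moves", "payload": {"deltas": [[15,[0,0,-10],0],[15,[0,0,-20],0],[15,[0,0,-25],0],[15,[0,0,-25],0],[15,[0,0,-25],0]]}}

```text
t: 3.82
tool_pos: [0.4692, -0.1329, 0.3913]
orientation: [-3.102, -0.497, 0.002]
force: [-0.1, -0.8, -5.2]
opening: 0.0255
```

Emit:
{"api": "apply_moves", "payload": {"deltas": [[15,[0,0,-25],0],[15,[0,0,-15],0],[15,[0,0,0],0],[15,[0,0,0],0]]}}

```text
t: 4.32
tool_pos: [0.4693, -0.1329, 0.4294]
orientation: [-3.101, -0.497, 0.003]
force: [0.3, 0.1, -5.5]
opening: 0.0254
```

```bash
python3 - <<'E'
from h import *
delta(.5608,.2168,.431)
S=viewer.read_camera('side'); p=robot.read_state()['tool_pos']; z=p[2]-.286-.0+.005
draw('side',S,(290,80,140,120),[(p[0],p[1],z+.088,.033),(p[0],p[1],z,.007)],'pics/c3.png')
E
```

```text
t 4.33 pos [ 0.4693 -0.1329  0.4294] z [-1.8e-03  7.0e-04 -1.0e+00] yt [ 0.312 -0.95  -0.001] delta mm [ 196.1 -303.6   -1.5] F [ 0.3  0.1 -5.5] op 0.0254
```

View pics/c3.png

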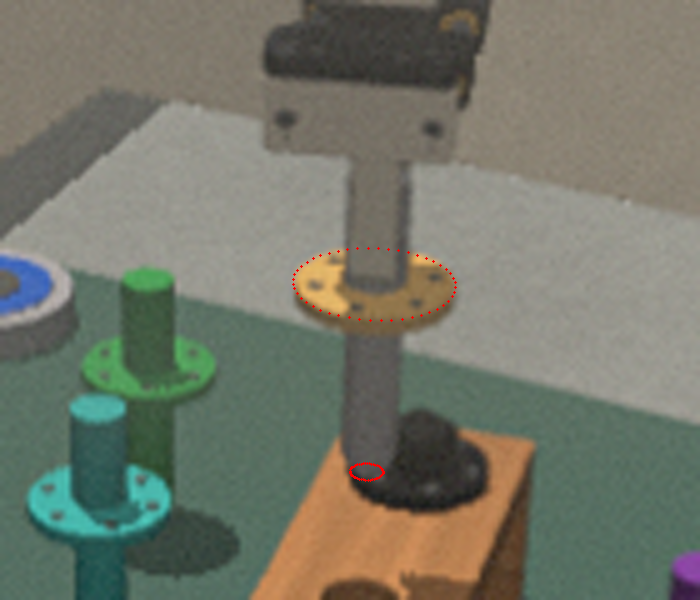

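The spindle hangs upright and clear of the stand. Flange and foot (366,471 in the crop) match the prediction. Now moving over to the sleeve.

Emit:
{"api": "apply_moves", "payload": {"deltas": [[15,[8,-13,0],0],[15,[17,-26,0],0],[15,[22,-34,0],0],[15,[22,-34,0],0],[15,[22,-34,0],0]]}}

```text
t: 5.0
tool_pos: [0.5119, 0.0315, 0.43]
orientation: [-3.101, -0.497, 0.001]
force: [0.8, -0.7, -6.0]
opening: 0.0257
```

Emit:
{"api": "apply_moves", "payload": {"deltas": [[15,[22,-34,0],0],[15,[22,-34,0],0],[15,[22,-34,0],0],[15,[17,-26,0],0],[15,[14,-21,0],0]]}}

```text
t: 5.62
tool_pos: [0.5572, 0.2036, 0.4297]
orientation: [-3.101, -0.499, 0.003]
force: [0.1, 0.2, -5.2]
opening: 0.0256
```

Emit:
{"api": "apply_moves", "payload": {"deltas": [[15,[8,-13,0],0],[15,[0,0,15],0],[15,[0,0,15],0],[15,[0,0,0],0],[15,[0,0,0],0]]}}

```text
t: 6.25
tool_pos: [0.5611, 0.2154, 0.4007]
orientation: [3.102, 0.496, -0.0]
force: [0.8, -0.0, -5.3]
opening: 0.0257
```

```bash
python3 - <<'E'
from h import *
delta(.5608,.2168,.291)
S=viewer.read_camera('side');T=viewer.read_camera('top'); p=robot.read_state()['tool_pos']; z=p[2]-.286+.005
c=[(p[0],p[1],z+.088,.033),(p[0],p[1],z,.007),(.5608,.2168,.09,.031)]
x=draw('side',S,(180,170,110,150),c,None,4);y=draw('top',T,(120,120,90,150),c,None,4)
cv2.imwrite('pics/c4.png',np.hstack([x,y]))
E
```

```text
t 6.25 pos [0.5611 0.2154 0.4007] z [-2.e-04 -2.e-04 -1.e+00] yt [ 0.312 -0.95   0.   ] delta mm [  0.2  -1.4 109.7] F [ 0.8 -0.  -5.3] op 0.0257
```

View pics/c4.png

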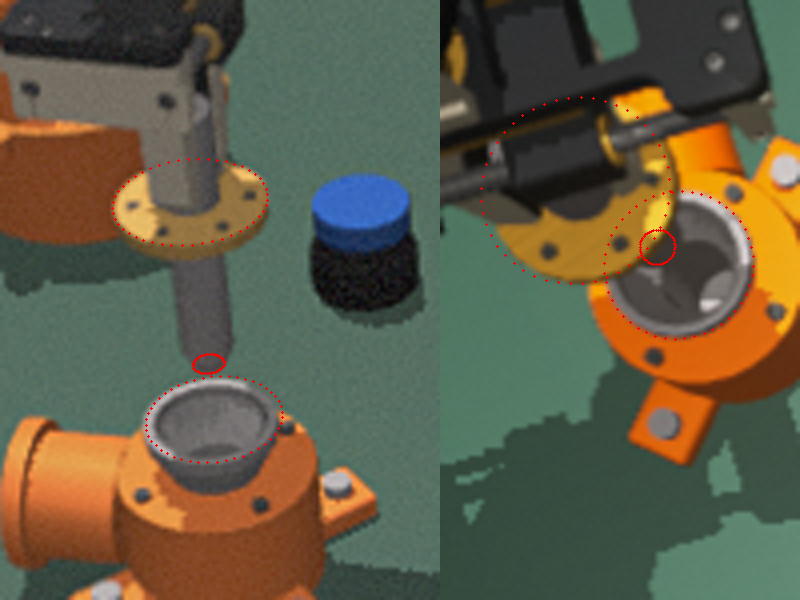

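The flange overlay fits both views. The sleeve sits about 1 mm further +y than estimated, so I aim at (0.561, 0.2175), well within the 3.5 mm clearance.

Emit:
{"api": "apply_moves", "payload": {"deltas": [[15,[0.5,-2,5],0],[15,[0,0,12],0],[15,[0,0,12],0],[15,[0,0,12],0],[15,[0,0,8],0]]}}

```text
t: 6.98
tool_pos: [0.5606, 0.2181, 0.3501]
orientation: [3.102, 0.497, -0.003]
force: [-0.1, 0.3, -5.1]
opening: 0.0255
```

Emit:
{"api": "apply_moves", "payload": {"deltas": [[15,[0,0,6],0],[15,[0,0,6],0],[15,[0,0,6],0],[15,[0,0,6],0],[15,[0,0,6],0]]}}

```text
t: 7.6
tool_pos: [0.561, 0.2182, 0.3215]
orientation: [-3.102, -0.497, -0.0]
force: [-0.2, 0.9, -4.9]
opening: 0.0253
```

Emit:
{"api": "apply_moves", "payload": {"deltas": [[15,[0,0,6],0],[15,[0,0,6],0],[15,[0,0,6],0],[15,[0,0,5],0],[15,[0,0,0],0]]}}

```text
t: 8.22
tool_pos: [0.5607, 0.2181, 0.2981]
orientation: [3.102, 0.497, -0.002]
force: [-0.4, 0.6, -5.1]
opening: 0.0253
```

Emit:
{"api": "apply_moves", "payload": {"deltas": [[15,[0,0,2],0],[15,[0,0,2],0],[15,[0,0,1],0],[15,[0,0,0],0]]}}

```text
t: 8.72
tool_pos: [0.5609, 0.2182, 0.2937]
orientation: [3.102, 0.497, -0.0]
force: [0.5, 0.5, -5.2]
opening: 0.0251
```

Emit:
{"api": "apply_moves", "payload": {"deltas": [[15,[0,0,1],0],[15,[0,0,1],0],[15,[0,0,0],0]]}}

```text
t: 9.1
tool_pos: [0.5609, 0.2182, 0.2917]
orientation: [-3.102, -0.497, -0.0]
force: [-0.0, 0.5, -4.3]
opening: 0.0256
```

Emit:
{"api": "apply_moves", "payload": {"deltas": [[15,[0,0,0.7],0],[15,[0,0,0],0]]}}

```text
t: 9.35
tool_pos: [0.561, 0.2182, 0.2916]
orientation: [-3.102, -0.497, -0.001]
force: [-3.3, -1.6, 0.4]
opening: 0.0254
```

Emit:
{"api": "apply_moves", "payload": {"deltas": [[15,[0,0,0.7],0],[15,[0,0,0],0]]}}

```text
t: 9.6
tool_pos: [0.561, 0.2182, 0.2916]
orientation: [3.102, 0.497, 0.001]
force: [-5.0, -2.4, 7.4]
opening: 0.0255
```

```bash
python3 - <<'E'
from h import *
delta(.561,.2182,.291)
S=viewer.read_camera('side')
draw('side',S,(170,200,130,110),[(.561,.2182,.098,.033)],'pics/c5.png')
E
```

```text
t 9.6 pos [0.561  0.2182 0.2916] z [ 5.e-04  1.e-04 -1.e+00] yt [ 0.313 -0.95   0.   ] delta mm [0.  0.  0.6] F [-5.  -2.4  7.4] op 0.0255
```

View pics/c5.png

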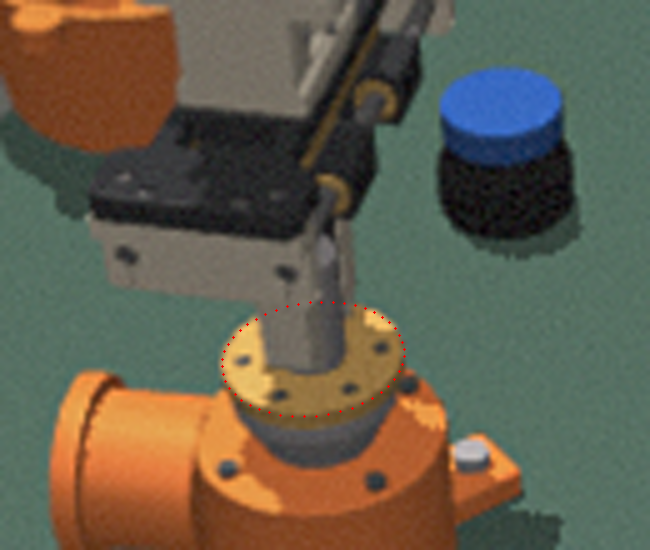

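The flange sits on the rim (centre about (313,360) in the crop, matching the seated circle), and contact force is about 12 N at the expected height. Releasing and backing off upward.

Emit:
{"api": "apply_moves", "payload": {"deltas": [[60,[0,0,-0.7],0],[60,[0,0,0],0],[60,[0,0,0],0],[60,[0,0,0],0],[60,[0,0,0],0]]}}

```text
t: 10.28
tool_pos: [0.5609, 0.2182, 0.291]
orientation: [3.102, 0.497, -0.0]
force: [-0.9, 0.1, -0.1]
opening: 0.0596
```

Emit:
{"api": "apply_moves", "payload": {"deltas": [[60,[0,0,-10],0],[60,[0,0,-25],0],[60,[0,0,-25],0],[60,[0,0,-30],0],[60,[0,0,-30],0]]}}

```text
t: 10.9
tool_pos: [0.5608, 0.2182, 0.4129]
orientation: [-3.102, -0.497, -0.001]
force: [0.9, 0.2, 0.5]
opening: 0.0599
```

Emit:
{"api": "apply_moves", "payload": {"deltas": [[60,[-20,30,0],0],[60,[-30,45,0],0],[60,[-30,45,0],0],[60,[-20,30,0],0],[60,[0,0,0],0]]}}

```text
t: 11.52
tool_pos: [0.5124, 0.0425, 0.4121]
orientation: [3.102, 0.492, 0.002]
force: [0.1, 0.1, -0.3]
opening: 0.0598
```

```bash
python3 - <<'E'
from h import *
delta(.561,.2182,.291)
S=viewer.read_camera('side');T=viewer.read_camera('top')
c=[(.561,.2182,.098,.033),(.561,.2182,.145,.013)]
x=draw('side',S,(170,200,100,110),c,None,4);y=draw('top',T,(130,130,100,110),c,None,4)
cv2.imwrite('pics/c6.png',np.hstack([x,y]))
E
```

```text
t 11.53 pos [0.5124 0.0425 0.4121] z [ 1.4e-03 -4.0e-04 -1.0e+00] yt [ 0.309 -0.951  0.001] delta mm [ 100.4 -152.2  121.1] F [ 0.1  0.1 -0.3] op 0.0598
```

View pics/c6.png

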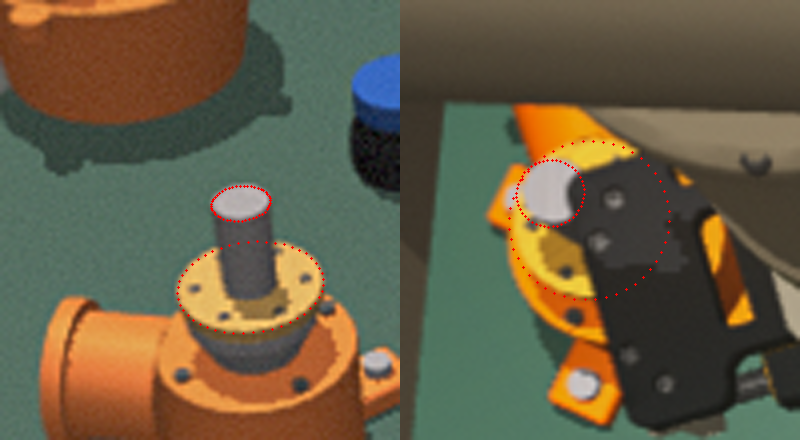

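The spindle stands upright. Head top at (240,203) and flange at (250,288) in the crop lie on the predicted seated circles, and the gripper is clear. Handing in.

```bash
python3 -c "
from plant import order
print(order.close_job())"
```

```text
the job is handed in; nothing more can be done
None
```

The steel spindle with the brass flange is in the orange housing's sleeve, with its flange on the rim. I took it out of the stand, lowered it in while holding it until it touched, then let go. The job was handed in at about 11.6 s.

- **Seating:** first contact came at TCP height 0.2916 m, against 0.291 m expected. I pressed with about 12 N before opening the fingers.
- **After release:** the side view shows the flange and head upright on the predicted seated outlines. The top view agrees where the gripper doesn't hide it. The measured tool force was near zero and the gripper was clear.
- **Disagreement:** the two cameras' estimates of the sleeve position differed by about 2 mm. I aimed between them, and the spindle went in without noticeable side force until the flange touched (about 5 N sideways while pressing).
- **Not checked:** I did not look at the black spindle again at the end. It was still in its hole after the lift, and the arm did not go near it after that.

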